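Shorten the bench lamp's arm by one hole and bring it over the clay plaque

ROBOT

A 6-joint arm with a two-finger parallel gripper is mounted at the origin on the work surface. World frame = base frame: x ahead of the robot, y to its left, z up, the work surface at z = 0. Lengths are in m, angles in rad, forces in N, time in s.
With the tool pointing down it reaches from about 0.35 to 0.95 m from the base axis. Payload 17.4 kg.
Tool frame: the origin (TCP) lies where the fingers leave the gripper's body, on its centre line; the fingertips stand 84 mm ahead of it and the grasp point (between the pads) lies ahead of it (r.pinch_z is the z of the grasp point in the tool frame, in m); z points along the fingers, y is the direction in which the jaws open and shut (so a half turn about z gives the same grasp; the last joint's range is limited). The gripper opens to 93 mm and grips with 3 to 60 N. Pads are 15 mm wide; open, the fingers measure 128 mm over their backs; the gripper's body (75 mm by 188 mm) begins 65 mm behind the grasp point.
Start: joints at [1.124, 0.116, 1.442, -0, 1.584, -0.038], TCP at [0.268, 0.619, 0.303] pointing down, gripper open.
Joint ranges: [-2.83, 2.83], [-0.83, 2.19], [0.07, 2.5], [-1.14, 4.28], [0.01, 3], [-2.97, 2.97]. Speed limits (rad/s): [1.89, 1.89, 2.22, 3.14, 3.14, 3.14].

INTERFACE

Orientations are given as a 3x3 rotation matrix whose columns are the frame's x, y, z axes.
In Python, from workcell import r gives the robot as it stands.
- The arm moves only by the tool jog_arm, never from a script. Its argument "commands" is one flat list of numbers, 7 for each row, row after row: the shift along the tool's x, y, z in units of 40 mm (1.0 is 40 mm), then the turn, a rotation vector about the tool's x, y, z in units of 6 degrees (1.0 is 6 degrees), then the gripper command: -1 is fully open, 1 is shut, values between are in proportion. A call has exactly 10 rows; each row shifts and turns the pose as measured when the row begins, along the tool's axes as they then stand; what a row does not reach is not made up. A row lasts 1/10 s, in which the tool goes at most 50 mm and 8.59 degrees, less where a joint would pass 70% of its speed; a pose out of reach is approached as far as the arm can. A call is refused whole if a number of a shift passes 1 or a number of a turn 1, either way. A call with a gripper value outside its range is refused whole. The fingers move at their own pace and stop on an object; "squeeze" is the grip in N (left out, the last holds). Time passes only in rows, so rows that do not move let the fingers close, or fill a call up. It gives the time, the measured TCP pose, the force and the opening at its end, in the units of the state.
- r.get_state(): the state, without advancing time (a new reading comes with each control period).
- r.snapshot(name): name is "side" or "top" or "wrist"; returns a dict with "color" (420x560x3 uint8, blue, green, red), "depth" (420x560 float32, m along the optical axis (not along the pixel's ray), 0 where there is no reading), "K" (3x3 intrinsics, pixels), "xyz" and "attitude" of the camera in the world; the wrist camera has in their place "T_tool_cam" (4x4, takes a point from camera to tool coordinates, whose origin is the TCP and whose axes are the flange's). Camera axes: x right, y up, looking along -z (the intrinsics and any distortion apply to the point x, -y, -z); pixel columns grow to the right and rows downward; lengths in m; the calibration is good to about 2 mm. The wrist camera is an equidistant fisheye: a pixel r from the principal point sees the ray r / f radians off the axis. A picture is of the moment at which its call begins: read the wrist's pose just before it.
- r.hand_in(): hands the job in, once; it reports no verdict.
Trained networks look in a picture, given as the dict that the camera call returned (one of the last four; its "shot" number tells which), for a name from the list of things; names that differ only in an ending like _2 or _b are one class to them, and where a whole thing is asked for, a point or a joint stands for the part that bears it (a point fixed in the world has none). Each returns a list of dicts, best first, with "conf" (0 to 1); they miss things now and then, are a little off and sometimes report something else, mostly with a low value. They report only what shows in the picture. A call takes as long as a camera call.
- r.recognise(query, picture): "position" ([column, row] in pixels, amid what is visible of it).
The state is a dict: "time": time; "q": joint angles; "joint_velocities": joint speeds; "joint_torque": joint torques, N m; "tool_pos": TCP position; "tool_rot": TCP orientation; "force": force on the tool from outside, world axes, zero at the start; "torque": the same for the moment, N m; "grip_width": finger opening in m.
Only numpy, scipy, OpenCV 4.12 (cv2) and the standard library are available. Lean on these libraries where they do the work, as an engineer would, in place of code of your own. Each camera call takes 0.05 s, during which the arm holds its last target.

TASK

Bring the lamp in over the clay plaque: squeeze in the sprung button on its telescoping arm and slide the arm in to the next hole, until the button has clicked fully out, and give the tube a short, steady tug outwards to be sure that it is locked. Swing the arm round so that the lamp hangs over the middle of the plaque, and let go. The tube is thin and the button small, so squeeze, push and pull with a light hand, and leave the plaque and the other things on the table where they are.

Things in the scene. Friction and masses are not known exactly. Their poses are not given: they have to be found in the camera images.
- stand: Bench lamp, its foot fixed to the table: round grey foot (170 mm wide, 34 mm high), steel post 23 mm thick. Origin: underside, on the post's axis; z up. It carries a level arm, axis 220 mm above the table: a 24 mm steel inner tube on a black swivel head (42 mm wide) and, sliding over it, a 28 mm aluminium outer tube with the lamp. 200 mm of free room under the arm, nothing above it.
- pivot (a point): Where the arm's axis meets the post's axis, 220 mm above the table. The arm swings level about the vertical through this point.
- tube_mouth (a point): Middle of the outer tube's inner end (black rim), on the arm's axis, 105 mm from the pivot at the start; moves with the tube; x points out along the arm. Wall 1.6 mm: it dents when the fingers squeeze with over 30 N a side. A row of 11.5 mm holes runs along the button's side; the button sits in the one 45 mm from this end.
- button_tip (a point): Tip of the snap button, a round-ended steel pin 10 mm across in the inner tube, 150 mm from the pivot, 5 mm proud of the outer tube (33 mm over both). It points level and square to the arm, to the right seen from the pivot. Pinched flush (15 to 20 N a side is plenty), it is driven under the wall as the tube is moved in with 5 to 10 N; 10 mm on it stays in, until a hole lets it out.
- lamp (a point): Middle of the lamp's underside: the white conical shade (120 mm across) hanging under the outer tube, 86 mm below its axis and, as it starts, 330 mm from the pivot. It moves in with the tube.
- plaque_mid (a point): Middle of the clay plaque, on top of the slab (26 mm above the table).
- tube (a joint): How far the outer tube is slid in towards the post, m: 0 at the start, more as the arm shortens. The next hole is 24 to 36 mm on: the spacing differs from lamp to lamp and must be felt; another follows at 60 mm. Sliding takes 2 to 4 N. Locked, it has up to 1.5 mm of play, then stops hard; over 18 N push or pull shears the button. A tug of 9 to 12 N proves the lock.
- button (a joint): How far the button is pressed in, m: 0 fully out (locked when in a hole), 0.005 flush with the outer tube, about 0.006 while it rides under the tube's wall. Its spring pushes with 3.2 N at 0, 5.7 N flush and 6 N while riding.
- boom (a joint): Swing of the arm about the post, rad: 0 points along the stand's own +y, positive turns counter-clockwise seen from above (towards the robot). It stays where it is left; turning takes about 0.45 N m.
- plaque: The clay plaque with a fish in relief, a grey slab 150 by 190 by 14 mm on a plywood board 170 by 210 by 12 mm, lying on the table. Origin: middle of the board's underside. It stays where it is.
- tool_jar: Jar of wooden modelling tools, 72 mm across, 170 mm high with its tools, standing between the lamp's foot and the robot. Origin: middle of its underside. To be left alone.
- slip_tub: Grey lidded tub, 76 mm across, 70 mm high. Origin: middle of its underside. To be left alone.
- tin: Small lidded steel tin, 71 mm across, 57 mm high. Origin: middle of its underside. To be left alone.
- loop_tool: Clay loop tool, 182 mm long: wooden handle 16 mm thick and a steel wire loop, lying on the table beyond the plaque. Origin: under its middle. To be left alone.

How it is judged:
By the outcome, as a careful person would: the job done as asked, in the order asked, and still so for the second after the job is handed in, with the robot touching nothing.
It also fails if it takes over 48 s, if anything falls off the work surface, if the arm or the gripper's body presses on something with over 40 N, if the wrist force passes 120 N, or if a joint passes its speed limit or range.

## Working session

There is one attempt and no reset: what is moved stays moved. The work goes in short steps, Python scripts to look and compute and a tool call to move; the robot and the scene stay as the last step left them, time stands still between calls to the robot, and variables do not carry over. Pictures are saved under pics/ and viewed, and the job is handed in when it is done.

Besides the shell and the picture viewer there is one more tool, called after "Call:" by a JSON object that holds its "method" and its "body". jog_arm: Moves the arm, as the interface text tells. Its arguments: {"type":"object","properties":{"commands":{"type":"array","items":{"type":"number"}},"squeeze":{"type":"number"}},"required":["commands"]}

```bash
ls; mkdir -p pics
cat > h.py <<'E'
import numpy as np, cv2
from workcell import r
def deproj(s,px,depth=None,win=2):
    u,v=px; K=s["K"]; 
    if depth is None:
        d=s["depth"][int(v)-win:int(v)+win+1,int(u)-win:int(u)+win+1]; d=d[d>0]; depth=np.median(d)
    p=np.array([(u-K[0,2])/K[0,0]*depth, -(v-K[1,2])/K[1,1]*depth, -depth])
    return np.array(s["xyz"])+np.array(s["attitude"])@p
def proj(s,P):
    p=np.array(s["attitude"]).T@(np.array(P)-np.array(s["xyz"])); K=s["K"]
    return np.array([K[0,0]*p[0]/-p[2]+K[0,2], K[1,1]*(-p[1])/-p[2]+K[1,2]])
def cloud(s):
    K=s["K"]; d=s["depth"]; v,u=np.mgrid[0:d.shape[0],0:d.shape[1]]
    p=np.stack([(u-K[0,2])/K[0,0]*d, -(v-K[1,2])/K[1,1]*d, -d],-1)
    P=np.array(s["xyz"])+p@np.array(s["attitude"]).T
    P[d<=0]=np.nan
    return P
def st():
    s=r.get_state(); print("t",s["time"],"pos",np.round(s["tool_pos"],4),"F",np.round(s["force"],2),"T",np.round(s["torque"],2),"g",round(s["grip_width"],4)); return s
E
python3 - <<'E'
from h import *
s=st(); print(np.round(s["tool_rot"],3), r.pinch_z)
for n in ["side","top"]:
    p=r.snapshot(n); cv2.imwrite(f"pics/{n}0.png",p["color"]); print(n,p["K"],p["xyz"],p["attitude"],[k for k in p])
    np.save(f"/tmp/{n}.npy",p,allow_pickle=True)
    for q in ["stand","tube_mouth","button_tip","lamp","plaque","plaque_mid","tool_jar","slip_tub","tin","loop_tool"]:
        for d in r.recognise(q,p)[:2]:
            print(q,round(d["conf"],2),np.round(d["position"]),np.round(deproj(p,d["position"]),3))
st()
E
```

```text
pics
t 0.0 pos [0.2683 0.6193 0.302 ] F [ 0.01  0.84 -0.04] T [ 0.04 -0.07 -0.02] g 0.0932
[[-0.918  0.398 -0.   ]
 [ 0.398  0.918 -0.001]
 [ 0.    -0.001 -1.   ]] 0.0653
side [[540.82039403   0.         277.49067776]
 [  0.         540.82039403 207.05230769]
 [  0.           0.           1.        ]] [1.16374864 0.5508699  1.04064643] [[-0.7007562  -0.52518787  0.48282341]
 [ 0.71333406 -0.52509039  0.46414933]
 [ 0.00976033  0.66966991  0.74259474]] ['color', 'depth', 'K', 'xyz', 'attitude', 'shot']
stand 0.8 [230. 198.] [ 0.563 -0.198  0.016]
tube_mouth 0.79 [266. 235.] [0.681 0.054 0.188]
lamp 0.63 [264. 235.] [0.682 0.052 0.185]
plaque 0.64 [316. 249.] [0.539 0.076 0.03 ]
plaque_mid 0.8 [314. 246.] [0.534 0.068 0.03 ]
tool_jar 0.94 [257. 158.] [ 0.466 -0.196  0.094]
tool_jar 0.31 [260. 223.] [ 0.556 -0.094 -0.001]
slip_tub 0.94 [188. 234.] [ 0.737 -0.143  0.068]
tin 0.61 [228. 278.] [0.749 0.004 0.055]
tin 0.23 [231. 195.] [ 0.554 -0.203  0.017]
loop_tool 0.97 [392. 297.] [0.506 0.277 0.01 ]
top [[388.27022203   0.         283.51031735]
 [  0.         388.27022203 211.11380026]
 [  0.           0.           1.        ]] [ 0.44189875 -0.01443676  0.87805795] [[ 7.28281729e-02  9.71036838e-01 -2.27559917e-01]
 [-9.97344503e-01  7.09062496e-02 -1.66206661e-02]
 [-3.85875543e-06  2.28166085e-01  9.73622225e-01]] ['color', 'depth', 'K', 'xyz', 'attitude', 'shot']
stand 0.92 [374. 221.] [ 0.589 -0.159  0.228]
tube_mouth 0.85 [273. 195.] [0.637 0.019 0.169]
plaque 0.86 [266. 260.] [0.527 0.029 0.032]
plaque_mid 0.95 [266. 257.] [0.534 0.031 0.031]
slip_tub 0.58 [360. 184.] [ 0.703 -0.163  0.07 ]
loop_tool 0.93 [158. 260.] [0.512 0.269 0.014]
t 1.1 pos [0.2683 0.6194 0.3028] F [ 0.1  -0.03  0.06] T [0.   0.   0.01] g 0.0926
```

View pics/side0.png

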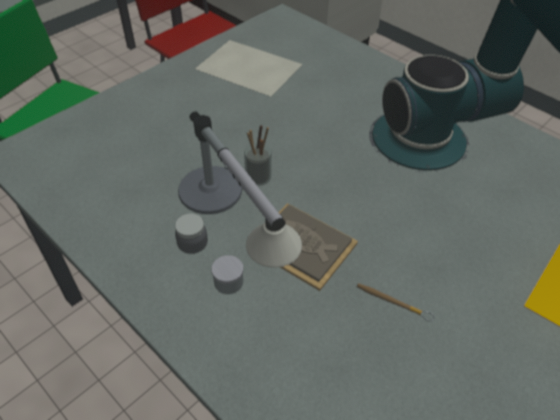

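View pics/top0.png

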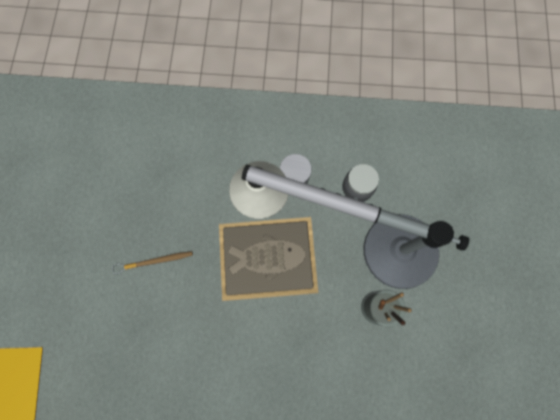

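Run:
```python
from h import *
for n in ["side","top"]:
    s=np.load(f"/tmp/{n}.npy",allow_pickle=True).item(); P=cloud(s); C=s["color"].astype(int)
    x,y,z=P[...,0],P[...,1],P[...,2]
    m=(z>0.195)&(z<0.26)&(x>0.4)&(x<0.85)&(y>-0.3)&(y<0.25)
    Q=P[m]; print(n,m.sum())
    # line fit RANSAC-ish via cv2
    xy=Q[:,:2].astype(np.float32)
    l=cv2.fitLine(xy,cv2.DIST_HUBER,0,0.01,0.01).ravel()
    d=l[:2]; d=d if d[1]>0 else -d; nrm=np.array([d[1],-d[0]])
    t=(xy-l[2:])@d; o=(xy-l[2:])@nrm
    print("dir",d,"pt",l[2:],"ang",np.arctan2(d[1],d[0]))
    for a in np.arange(-0.3,0.3,0.02):
        k=(t>=a)&(t<a+0.02)
        if k.sum()>3: print(round(a+.01,2),k.sum(),np.round(l[2:]+d*(a+.01),3),"o",np.round(np.percentile(o[k],[2,50,98]),4),"ztop",np.round(np.percentile(Q[k,2],[5,50,95]),4))
    # foot top
    m=(z>0.028)&(z<0.042)&(x>0.4)&(x<0.68)&(y>-0.32)&(y<-0.06)
    Q=P[m]; print("foot",m.sum(),np.percentile(Q,[1,99],axis=0)); (c,ra)=cv2.minEnclosingCircle(Q[:,:2].astype(np.float32)); print(c,ra)
    # plaque
    m=(z>0.02)&(z<0.045)&(x>0.38)&(x<0.72)&(y>-0.08)&(y<0.2)
    Q=P[m]; print("plq",cv2.minAreaRect(Q[:,:2].astype(np.float32)))
    for nm,c,h in [("jar",(0.44,-.19),.05),("tub",(.72,-.15),.06),("tin",(.75,.0),.045)]:
        m=(z>h)&(np.hypot(x-c[0],y-c[1])<0.07)&(z<0.185)
        if m.sum()>5: print(nm,m.sum(),np.round(np.percentile(P[m],[2,50,98],axis=0),3).tolist())
```

```text
side 2016
dir [0.24904878 0.96849096] pt [ 0.6205897  -0.10858144] ang 1.3190984
-0.19 8 [ 0.573 -0.293] o [-0.0206 -0.0092 -0.0012] ztop [0.2372 0.2388 0.2405]
-0.17 100 [ 0.578 -0.273] o [-0.0249 -0.0022  0.015 ] ztop [0.2119 0.2393 0.2417]
-0.15 204 [ 0.583 -0.254] o [-0.0232  0.003   0.0138] ztop [0.203  0.2315 0.2415]
-0.13 65 [ 0.588 -0.234] o [-0.015  -0.0019  0.0056] ztop [0.2183 0.2284 0.2329]
-0.11 66 [ 0.593 -0.215] o [-0.0155 -0.0018  0.0062] ztop [0.2208 0.2288 0.232 ]
-0.09 64 [ 0.598 -0.196] o [-0.0137 -0.0011  0.0061] ztop [0.2202 0.2291 0.2325]
-0.07 65 [ 0.603 -0.176] o [-0.015  -0.0009  0.0065] ztop [0.2183 0.2288 0.2322]
-0.05 83 [ 0.608 -0.157] o [-0.0164 -0.0009  0.0084] ztop [0.2197 0.2298 0.2348]
-0.03 84 [ 0.613 -0.138] o [-0.0163 -0.0004  0.0084] ztop [0.2181 0.2299 0.2346]
-0.01 95 [ 0.618 -0.118] o [-0.0156  0.0003  0.0125] ztop [0.2204 0.23   0.2344]
0.01 91 [ 0.623 -0.099] o [-0.017  -0.      0.0091] ztop [0.2198 0.2311 0.2346]
0.03 96 [ 0.628 -0.08 ] o [-0.0157  0.0005  0.0085] ztop [0.2203 0.2303 0.2338]
0.05 98 [ 0.633 -0.06 ] o [-0.0164  0.0005  0.00
[... 2593 characters left out ...]
2  0.0163] ztop [0.2214 0.2324 0.2356]
0.21 265 [0.65  0.046] o [-0.0166 -0.0042  0.0198] ztop [0.1973 0.2293 0.2351]
0.23 213 [0.655 0.065] o [-0.0145 -0.002   0.0168] ztop [0.1964 0.2314 0.2356]
foot 383 [[ 0.41836235 -0.29329576  0.02808613]
 [ 0.67890447 -0.06131144  0.04154028]]
(0.5445197820663452, -0.17905274033546448) 0.13577142357826233
plq ((0.5822219848632812, 0.03063078224658966), (0.24394913017749786, 0.20102526247501373), 8.747962951660156)
jar 1273 [[0.413, -0.248, 0.057], [0.445, -0.214, 0.096], [0.477, -0.183, 0.167]]
tub 718 [[0.685, -0.198, 0.065], [0.715, -0.168, 0.071], [0.746, -0.138, 0.073]]
tin 806 [[0.687, -0.05, 0.055], [0.729, -0.015, 0.058], [0.763, 0.047, 0.163]]
```

Run:
```python
from h import *
for n in ["side","top"]:
    s=np.load(f"/tmp/{n}.npy",allow_pickle=True).item(); P=cloud(s)
    x,y,z=P[...,0],P[...,1],P[...,2]
    m=(z>0.238)&(z<0.25)&(np.hypot(x-.575,y+.265)<.05)
    c,ra=cv2.minEnclosingCircle(P[m][:,:2].astype(np.float32)); print(n,"head",c,ra,m.sum(),np.percentile(P[m],[1,99],axis=0).round(4).tolist())
    m=(z>0.030)&(z<0.038)&(np.hypot(x-.575,y+.265)<.12)&~((x<.49)&(y>-.25)); Q=P[m]
    print("foot",np.percentile(Q,[1,99],axis=0).round(3).tolist())
    m=(z>0.007)&(z<0.04)&(x>0.4)&(x<0.64)&(y>-0.1)&(y<0.18); Q=P[m]
    r_=cv2.minAreaRect(Q[:,:2].astype(np.float32)); print("plq",r_, np.median(z[m]))
    c=s["color"]
    for nm,pt,w in [("btn",(.606,-.125,.22),45)]:
        u,v=proj(s,pt).astype(int); cr=c[v-w:v+w,u-w*4//3:u+w*4//3]; cv2.imwrite(f"pics/{n}_{nm}.png",cv2.resize(cr,None,fx=6,fy=6,interpolation=cv2.INTER_CUBIC)); print(n,nm,u-w*4//3,v-w)
# plaque outline in top image by projecting candidates: show corner pixels
s=np.load("/tmp/top.npy",allow_pickle=True).item()
u,v=265,258; cv2.imwrite("pics/plq.png",cv2.resize(s["color"][200:320,190:350],None,fx=5,fy=5,interpolation=cv2.INTER_CUBIC))
```

```text
side head (0.575299084186554, -0.26519113779067993) 0.021684538573026657 143 [[0.5562, -0.2841, 0.238], [0.5949, -0.2456, 0.2432]]
foot [[0.554, -0.282, 0.03], [0.599, -0.24, 0.038]]
plq ((0.5361366271972656, 0.03245159238576889), (0.17516975104808807, 0.2117777317762375), 8.462606430053711) 0.02512862521334802
side btn 172 117
top head (0.5732906460762024, -0.2684389352798462) 0.021105408668518066 481 [[0.5535, -0.2867, 0.2386], [0.5926, -0.2487, 0.2443]]
foot [[0.55, -0.291, 0.03], [0.596, -0.245, 0.038]]
plq ((0.5350855588912964, 0.028853051364421844), (0.1702476143836975, 0.2103487253189087), 8.722371101379395) 0.02680646479477644
top btn 293 165
```

View pics/top_btn.png

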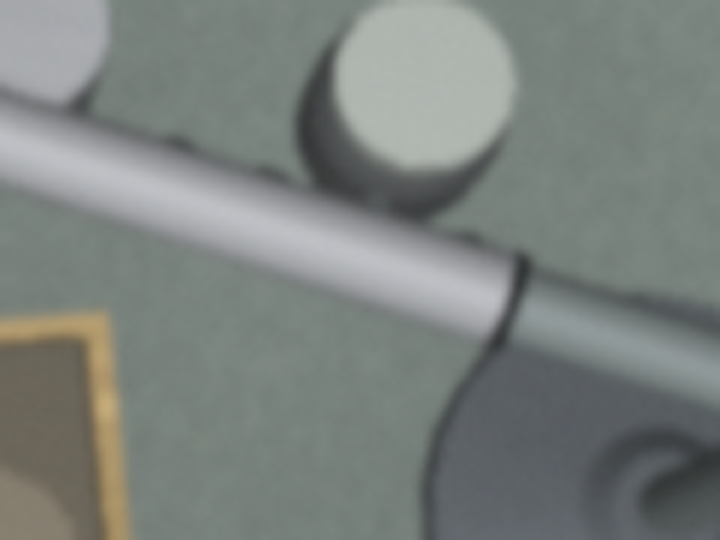

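View pics/side_btn.png

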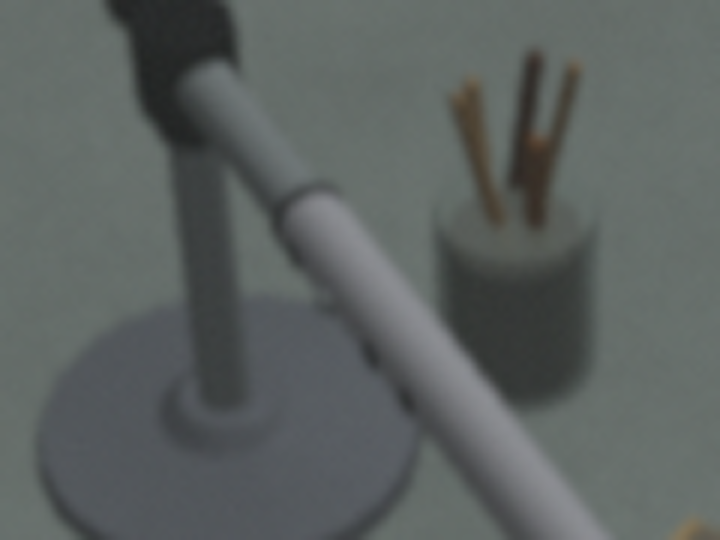

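View pics/plq.png

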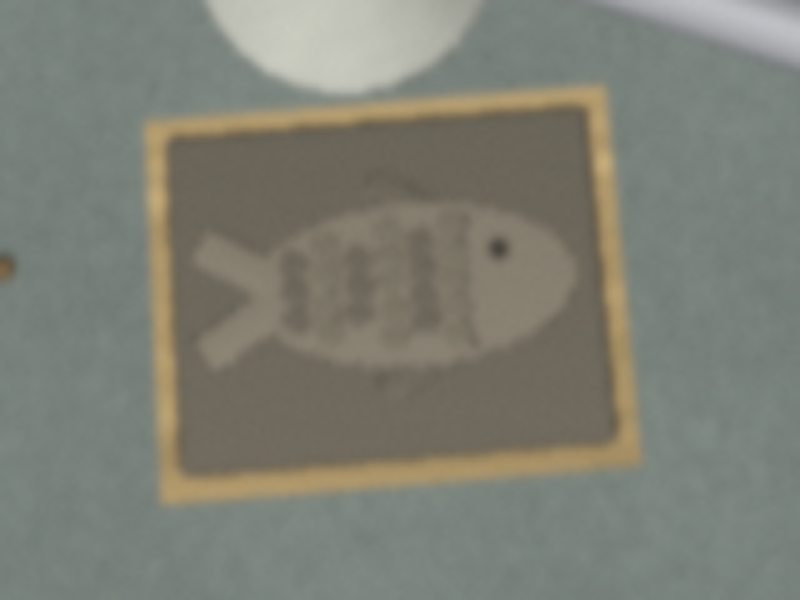

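```bash
cat >> h.py <<'E'
from scipy.spatial.transform import Rotation as R
PIV=np.array([.5743,-.2668]); PLQ=np.array([.5356,.0307])
def rotdown(ydir):
    yv=np.array([ydir[0],ydir[1],0.]); yv/=np.linalg.norm(yv); z=np.array([0,0,-1.]); return np.stack([np.cross(yv,z),yv,z],1)
def plan(p0,R0,p1,R1,n,grip,w=None,nd=3):
    rv=R.from_matrix(np.array(R0).T@R1).as_rotvec(); w=np.ones(n)/n if w is None else np.array(w)/np.sum(w)
    Rc=np.array(R0); out=[]
    for k in range(n):
        d=Rc.T@((np.array(p1)-p0)*w[k]); out+=list(np.round(np.r_[d/.04, np.degrees(rv*w[k])/6],nd))+[grip]
        Rc=Rc@R.from_rotvec(rv*w[k]).as_matrix()
    for k in range(0,n,10): print([float(v)+0. for v in out[k*7:(k+10)*7]])
E
python3 - <<'E'
from h import *
s=st(); d=np.array([.2476,.9689]); nrm=[.9689,-.2476]
p0=np.array(s["tool_pos"]); B=PIV+.151*d
print(B)
p1=np.r_[B,.37]
mid=p0+np.array([0.,0,.07]); 
plan(p0,s["tool_rot"],p1,rotdown(nrm),20,-1,w=[.5]+[1.]*18+[.5],nd=2)
E
```

```text
t 1.1 pos [0.2683 0.6194 0.3028] F [ 0.1  -0.03  0.06] T [0.   0.   0.01] g 0.0926
[ 0.6116876 -0.1204961]
[-0.4, -0.36, -0.04, 0.0, 0.0, 0.35, -1.0, -0.83, -0.68, -0.09, 0.0, 0.0, 0.71, -1.0, -0.88, -0.62, -0.09, 0.0, 0.0, 0.71, -1.0, -0.92, -0.55, -0.09, 0.0, 0.0, 0.71, -1.0, -0.96, -0.48, -0.09, 0.0, 0.0, 0.71, -1.0, -0.99, -0.41, -0.09, 0.0, 0.0, 0.71, -1.0, -1.02, -0.34, -0.09, 0.0, 0.0, 0.71, -1.0, -1.04, -0.26, -0.09, 0.0, 0.0, 0.71, -1.0, -1.06, -0.18, -0.09, 0.0, 0.0, 0.71, -1.0, -1.07, -0.1, -0.09, 0.0, 0.0, 0.71, -1.0]
[-1.07, -0.02, -0.09, 0.0, 0.0, 0.71, -1.0, -1.07, 0.06, -0.09, 0.0, 0.0, 0.71, -1.0, -1.06, 0.14, -0.09, 0.0, 0.0, 0.71, -1.0, -1.05, 0.21, -0.09, 0.0, 0.0, 0.71, -1.0, -1.03, 0.29, -0.09, 0.0, 0.0, 0.71, -1.0, -1.01, 0.37, -0.09, 0.0, 0.0, 0.71, -1.0, -0.98, 0.44, -0.09, 0.0, 0.0, 0.71, -1.0, -0.94, 0.51, -0.09, 0.0, 0.0, 0.71, -1.0, -0.9, 0.58, -0.09, 0.0, 0.0, 0.71, -1.0, -0.43, 0.32, -0.04, 0.0, 0.0, 0.35, -1.0]
```

Call:
{"method": "jog_arm", "body": {"commands": [-0.4, -0.36, -0.5, 0, 0, 0.35, -1, -0.8, -0.66, -0.5, 0, 0, 0.7, -1, -0.85, -0.6, -0.5, 0, 0, 0.7, -1, -0.9, -0.54, -0.3, 0, 0, 0.7, -1, -0.93, -0.48, 0, 0, 0, 0.7, -1, -0.95, -0.4, 0, 0, 0, 0.7, -1, -0.96, -0.32, 0, 0, 0, 0.7, -1, -0.97, -0.25, 0, 0, 0, 0.7, -1, -0.97, -0.17, 0, 0, 0, 0.7, -1, -0.97, -0.1, 0, 0, 0, 0.7, -1]}}

```text
time: 2.1
tool_pos: [0.4313, 0.2555, 0.3775]
tool_rot: [[-0.431, 0.902, 0.002], [0.902, 0.431, -0.001], [-0.001, 0.001, -1.0]]
force: [0.5, -0.1, 0.8]
grip_width: 0.093
```

Run:
```python
from h import *
s=st(); d=np.array([.2476,.9689]); nrm=[.9689,-.2476]
p0=np.array(s["tool_pos"]); B=PIV+.151*d
plan(p0,s["tool_rot"],np.r_[B,.37],rotdown(nrm),12,-1,w=[1.]*10+[.6,.3],nd=2)
```

```text
t 2.1 pos [0.4313 0.2555 0.3775] F [ 0.48 -0.07  0.8 ] T [-0.01 -0.01  0.02] g 0.093
[-0.96, 0.0, 0.02, 0.0, 0.0, 0.61, -1.0, -0.95, 0.06, 0.02, 0.0, 0.0, 0.61, -1.0, -0.95, 0.12, 0.02, 0.0, 0.0, 0.61, -1.0, -0.94, 0.18, 0.02, 0.0, 0.0, 0.61, -1.0, -0.93, 0.24, 0.02, 0.0, 0.0, 0.61, -1.0, -0.91, 0.3, 0.02, 0.0, 0.0, 0.61, -1.0, -0.89, 0.36, 0.02, 0.0, 0.0, 0.61, -1.0, -0.86, 0.41, 0.02, 0.0, 0.0, 0.61, -1.0, -0.83, 0.47, 0.02, 0.0, 0.0, 0.61, -1.0, -0.8, 0.52, 0.02, 0.0, 0.0, 0.61, -1.0]
[-0.46, 0.34, 0.01, 0.0, 0.0, 0.37, -1.0, -0.22, 0.18, 0.01, 0.0, 0.0, 0.18, -1.0]
```

Call:
{"method": "jog_arm", "body": {"commands": [-0.97, 0, 0.02, 0, 0, 0.65, -1, -0.97, 0.06, 0.02, 0, 0, 0.65, -1, -0.97, 0.12, 0.02, 0, 0, 0.65, -1, -0.97, 0.18, 0.02, 0, 0, 0.65, -1, -0.96, 0.24, 0.02, 0, 0, 0.65, -1, -0.96, 0.3, 0.02, 0, 0, 0.65, -1, -0.94, 0.36, 0.02, 0, 0, 0.65, -1, -0.9, 0.41, 0.02, 0, 0, 0.65, -1, -0.9, 0.47, 0.02, 0, 0, 0.65, -1, -0.6, 0.4, 0.02, 0, 0, 0.5, -1]}}

```text
time: 3.1
tool_pos: [0.5857, -0.1162, 0.3722]
tool_rot: [[0.247, 0.969, 0.007], [0.969, -0.247, 0.0], [0.002, 0.007, -1.0]]
force: [0.5, 0.8, 0.1]
grip_width: 0.0932
```

Run:
```python
from h import *
s=st(); p=r.snapshot("wrist"); cv2.imwrite("pics/w1.png",p["color"]); np.save("/tmp/w1.npy",[s,p],allow_pickle=True); print(p["K"],p["T_tool_cam"],s["tool_rot"])
```

```text
t 3.1 pos [ 0.5857 -0.1162  0.3722] F [0.48 0.83 0.09] T [-0.05  0.12 -0.03] g 0.0932
[[325.1922621    0.         286.12091746]
 [  0.         325.1922621  203.90239225]
 [  0.           0.           1.        ]] [[-4.78808691e-04  9.66358735e-01  2.57197522e-01  7.11097849e-02]
 [ 9.99999829e-01  5.48936707e-04 -2.00861862e-04 -9.91149318e-04]
 [-3.35289776e-04  2.57197382e-01 -9.66358833e-01 -8.30601763e-02]
 [ 0.00000000e+00  0.00000000e+00  0.00000000e+00  1.00000000e+00]] [[ 2.47276124e-01  9.68917689e-01  7.28213035e-03]
 [ 9.68943143e-01 -2.47283580e-01  1.27762095e-04]
 [ 1.92454222e-03  7.02437776e-03 -9.99973477e-01]]
```

View pics/w1.png

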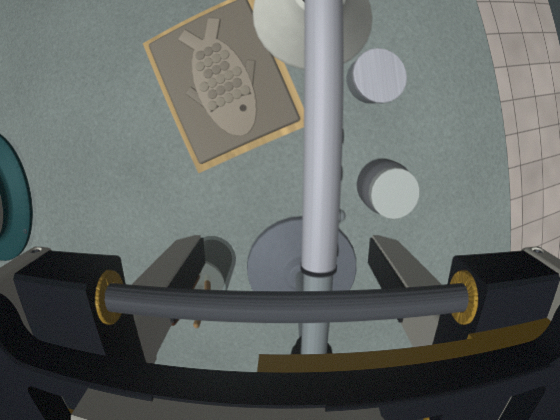

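```bash
cat >> h.py <<'E'
def wray(s,p,px):
    K=p["K"]; a=(px[0]-K[0,2])/K[0,0]; b=(px[1]-K[1,2])/K[1,1]; th=np.hypot(a,b)
    k=np.sin(th)/th if th>1e-9 else 1; dc=np.array([a*k,-b*k,-np.cos(th)]); T=np.array(p["T_tool_cam"]); Rt=np.array(s["tool_rot"])
    return np.array(s["tool_pos"])+Rt@T[:3,3], Rt@(T[:3,:3]@dc)
def wz(s,p,px,z):
    o,d=wray(s,p,px); return o+d*(z-o[2])/d[2]
E
python3 - <<'E'
from h import *
s,p=np.load("/tmp/w1.npy",allow_pickle=True)
cv2.imwrite("pics/w1c.png",cv2.resize(p["color"][100:290,260:400],None,fx=4,fy=3,interpolation=cv2.INTER_CUBIC)[:600])
g=cv2.cvtColor(p["color"],cv2.COLOR_BGR2GRAY)
for v in [140,160,190,215,235,255]: print(v,g[v,296:350].tolist())
E
```

```text
140 [137, 133, 131, 130, 128, 129, 131, 134, 134, 148, 156, 163, 167, 170, 174, 175, 173, 178, 185, 190, 189, 195, 196, 196, 194, 194, 189, 187, 179, 171, 169, 168, 163, 157, 160, 157, 150, 143, 136, 139, 129, 123, 116, 108, 98, 86, 70, 86, 125, 136, 138, 139, 140, 136]
160 [131, 132, 134, 133, 134, 133, 133, 134, 140, 151, 158, 165, 170, 170, 176, 174, 175, 181, 184, 190, 192, 194, 194, 194, 193, 193, 186, 181, 173, 172, 167, 167, 161, 159, 153, 153, 144, 139, 135, 132, 127, 117, 108, 102, 93, 106, 126, 138, 135, 140, 137, 137, 137, 140]
190 [139, 139, 135, 135, 137, 133, 131, 135, 142, 156, 163, 169, 171, 172, 177, 177, 178, 183, 185, 190, 194, 192, 190, 190, 190, 189, 180, 173, 171, 169, 167, 161, 159, 157, 151, 146, 138, 136, 133, 126, 116, 111, 99, 91, 109, 129, 133, 136, 137, 139, 136, 139, 134, 135]
215 [127, 127, 122, 122, 121, 121, 124, 142, 148, 159, 165, 168, 171, 174, 174, 175, 179, 185, 186, 187, 192, 189, 187, 185, 182, 180, 172, 170, 166, 165, 162, 158, 156, 151, 145, 139, 135, 132, 124, 116, 107, 98, 100, 104, 98, 119, 120, 108, 93, 107, 123, 131, 133, 130]
235 [111, 111, 110, 112, 108, 114, 126, 145, 155, 161, 166, 169, 170, 176, 174, 176, 180, 186, 185, 185, 188, 186, 187, 183, 179, 172, 168, 164, 170, 160, 157, 152, 151, 146, 139, 135, 130, 124, 112, 105, 97, 90, 96, 107, 107, 99, 87, 72, 67, 86, 116, 135, 138, 130]
255 [111, 113, 110, 109, 106, 116, 134, 150, 158, 165, 169, 172, 175, 175, 174, 179, 182, 181, 184, 182, 181, 181, 180, 177, 170, 169, 167, 164, 163, 159, 153, 151, 144, 137, 134, 132, 121, 113, 99, 94, 76, 61, 85, 99, 104, 106, 105, 104, 104, 105, 107, 104, 105, 105]
```

View pics/w1c.png

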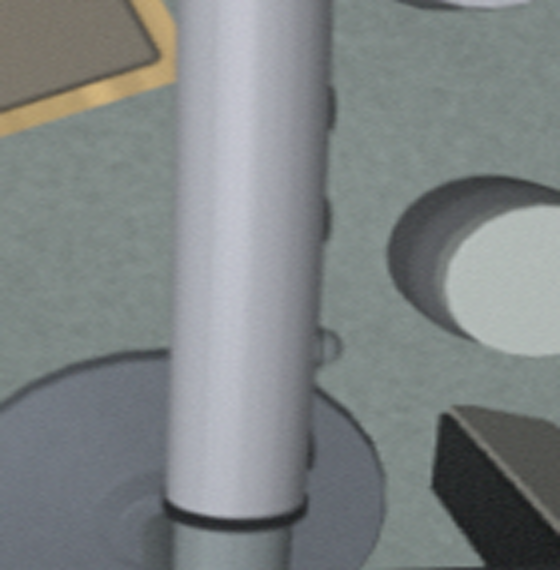

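Run:
```python
from h import *
s,p=np.load("/tmp/w1.npy",allow_pickle=True)
pts=[]
for v,l,rr in [(140,304.5,342.5),(160,304,340.8),(190,303.7,339.8),(215,302.6,338),(235,301.8,337.5),(255,301.5,337)]:
    o,a=wray(s,p,(l,v)); o,b=wray(s,p,(rr,v)); m=a/np.linalg.norm(a)+b/np.linalg.norm(b); q=o+m*(.22-o[2])/m[2]; pts.append(q[:2]); print(v,q.round(4))
pts=np.array(pts,np.float32); l=cv2.fitLine(pts,cv2.DIST_L2,0,.01,.01).ravel(); d=l[:2]*np.sign(l[1]); c=l[2:]; nr=np.array([d[1],-d[0]])
print("dir",d,np.degrees(np.arctan2(d[1],d[0])),"pivot offset from axis",(PIV-c)@nr)
for nm,px in [("btn",(342.5,215.7)),("h1",(342,172.7)),("h2",(342.7,135.7)),("h0",(337,251)),("mouthR",(336,269.3))]:
    q=wz(s,p,px,.22)[:2]; print(nm,q.round(4),"along from PIV",((q-PIV)@d).round(4),"off",((q-c)@nr).round(4))
for nm,px in [("mouth mid top",(319,272.5))]: 
    q=wz(s,p,px,.234)[:2]; print(nm,((q-PIV)@d).round(4))
for nm,px in [("plqTL",(145,45)),("BL",(199,170.5)),("BR",(303,123.5))]: print(nm,wz(s,p,px,.012).round(4))
```

```text
140 [ 0.6261 -0.0681  0.22  ]
160 [ 0.6219 -0.0822  0.22  ]
190 [ 0.6164 -0.104   0.22  ]
215 [ 0.611  -0.1227  0.22  ]
235 [ 0.607  -0.1383  0.22  ]
255 [ 0.603  -0.1548  0.22  ]
dir [0.25760624 0.96625   ] 75.07192 pivot offset from axis 0.0013813185574834616
btn [ 0.6275 -0.1275] along from PIV 0.1483 off 0.0169
h1 [ 0.634  -0.0949] along from PIV 0.1815 off 0.0148
h2 [ 0.6406 -0.0683] along from PIV 0.2089 off 0.0143
h0 [ 0.6175 -0.1552] along from PIV 0.119 off 0.0143
mouthR [ 0.6136 -0.1709] along from PIV 0.1028 off 0.0146
mouth mid top 0.1072
plqTL [0.4387 0.1168 0.012 ]
BL [ 0.4692 -0.0836  0.012 ]
BR [ 0.6258 -0.0582  0.012 ]
```

Run:
```python
from h import *
s=st()
plan(np.array(s["tool_pos"]),s["tool_rot"],np.array([.6113,-.121,.372]),rotdown([.9677,-.2521]),3,-1,nd=2)
print((.372-.285)/.04)
```

```text
t 3.15 pos [ 0.5866 -0.1189  0.3714] F [-0.43 -2.82 -0.97] T [-0.1   0.1  -0.03] g 0.093
[0.03, 0.2, 0.0, 0.02, 0.0, 0.0, -1.0, 0.03, 0.2, 0.0, 0.02, 0.0, 0.0, -1.0, 0.03, 0.2, 0.0, 0.02, 0.0, 0.0, -1.0]
2.1750000000000007
```

Call:
{"method": "jog_arm", "body": {"commands": [0.03, 0.2, 0, 0.02, 0, 0, -1, 0.03, 0.2, 0.2, 0.02, 0, 0, -1, 0.03, 0.2, 0.5, 0.02, 0, 0, -1, 0, 0, 0.6, 0, 0, 0, -1, 0, 0, 0.5, 0, 0, 0, -1, 0, 0, 0.25, 0, 0, 0, -0.4, 0, 0, 0, 0, 0, 0, -0.2, 0, 0, 0, 0, 0, 0, -0.1, 0, 0, 0, 0, 0, 0, -0.1, 0, 0, 0, 0, 0, 0, -0.1], "squeeze": 6}}

```text
time: 4.15
tool_pos: [0.6148, -0.1175, 0.2871]
tool_rot: [[0.245, 0.97, 0.002], [0.97, -0.245, 0.001], [0.002, 0.002, -1.0]]
force: [-0.0, -0.2, -0.7]
grip_width: 0.0576
```

Run:
```python
from h import *
s=st(); p=r.snapshot("wrist"); cv2.imwrite("pics/w2.png",p["color"]); np.save("/tmp/w2.npy",[s,p],allow_pickle=True); print(s["tool_rot"])
plan(np.array(s["tool_pos"]),s["tool_rot"],np.array([.6113,-.121,.285]),rotdown([.9677,-.2521]),1,-1,nd=2)
```

```text
t 4.15 pos [ 0.6148 -0.1175  0.2871] F [-0.04 -0.15 -0.7 ] T [-0.1   0.04 -0.01] g 0.0576
[[ 0.2449478   0.96953333  0.0023865 ]
 [ 0.96953467 -0.24495112  0.0012121 ]
 [ 0.00175974  0.00201689 -0.99999642]]
[-0.11, -0.06, 0.05, 0.02, -0.02, 0.07, -1.0]
```

View pics/w2.png

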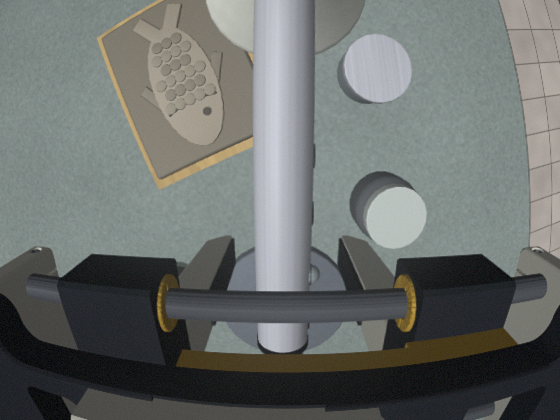

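Run:
```python
from h import *
s,p=np.load("/tmp/w2.npy",allow_pickle=True)
cv2.imwrite("pics/w2c.png",cv2.resize(p["color"][130:360,190:390],None,fx=4,fy=2.6,interpolation=cv2.INTER_CUBIC))
T=np.array(s["tool_rot"]); P=np.array(s["tool_pos"])
for nm,px in [("btn",(314,273)),("h1",(312,213)),("h2",(313,155))]:
    q=wz(s,p,px,.22); print(nm,(T.T@(q-P)).round(4),q.round(4))
for v,l,rr in [(100,252.5,316),(200,254,312),(250,255,310)]:
    o,a=wray(s,p,(l,v)); o,b=wray(s,p,(rr,v)); m=a/np.linalg.norm(a)+b/np.linalg.norm(b); q=o+m*(.22-o[2])/m[2]; print(v,(T.T@(q-P)).round(4))
```

```text
btn [-0.0058  0.0134  0.0671] [ 0.6265 -0.1263  0.22  ]
h1 [0.0266 0.0115 0.0672] [ 0.6326 -0.0944  0.22  ]
h2 [0.0546 0.0115 0.0672] [ 0.6395 -0.0673  0.22  ]
100 [ 0.0802 -0.0018  0.0672]
200 [ 0.0331 -0.0025  0.0671]
250 [ 0.0072 -0.0028  0.0671]
```

View pics/w2c.png

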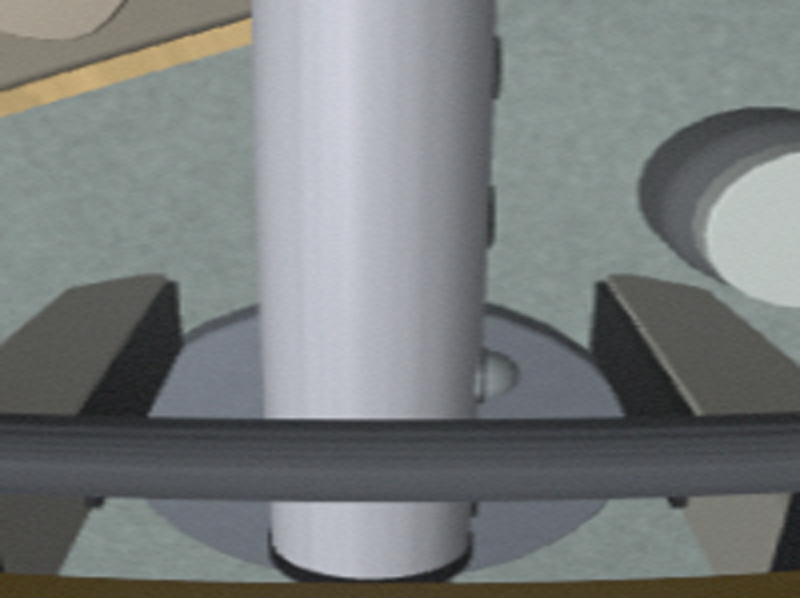

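Call:
{"method": "jog_arm", "body": {"commands": [-0.07, -0.03, 0.04, 0, 0, 0, 0.1, -0.06, -0.03, 0, 0, 0, 0.05, 0.1, 0, 0, 0, 0, 0, 0, 0.1, 0, 0, 0, 0, 0, 0, 1, 0, 0, 0, 0, 0, 0, 1, 0, 0, 0, 0, 0, 0, 1, 0, 0, 0, 0, 0, 0, 1, 0, 0, 0, 0, 0, 0, 1, 0, 0, 0, 0, 0, 0, 1, 0, 0, 0, 0, 0, 0, 1], "squeeze": 17}}

```text
time: 5.2
tool_pos: [0.611, -0.1226, 0.2867]
tool_rot: [[0.251, 0.968, 0.004], [0.968, -0.251, 0.001], [0.002, 0.004, -1.0]]
force: [0.5, 1.4, -0.1]
grip_width: 0.0276
```

Run:
```python
from h import *
s=st(); print((np.array(s["tool_rot"]).T@s["force"]).round(2),(np.array(s["tool_pos"])[:2]-PIV)@[.2521,.9677])
```

```text
t 5.2 pos [ 0.611  -0.1226  0.2867] F [ 0.52  1.39 -0.14] T [-0.03  0.13 -0.01] g 0.0276
[1.48 0.16 0.15] 0.1487527160772439
```

Call:
{"method": "jog_arm", "body": {"commands": [-0.01, 0, 0, 0, 0, 0, 1, -0.015, 0, 0, 0, 0, 0, 1, -0.015, 0, 0, 0, 0, 0, 1, -0.015, 0, 0, 0, 0, 0, 1, -0.02, 0, 0, 0, 0, 0, 1, -0.02, 0, 0, 0, 0, 0, 1, -0.02, 0, 0, 0, 0, 0, 1, -0.02, 0, 0, 0, 0, 0, 1, -0.02, 0, 0, 0, 0, 0, 1, -0.02, 0, 0, 0, 0, 0, 1]}}

```text
time: 6.2
tool_pos: [0.6097, -0.1274, 0.2868]
tool_rot: [[0.249, 0.969, 0.006], [0.968, -0.249, 0.007], [0.008, 0.004, -1.0]]
force: [1.5, 5.8, 0.2]
grip_width: 0.0275
```

Run:
```python
from h import *
s=st(); print((np.array(s["tool_rot"]).T@s["force"]).round(2),(np.array(s["tool_pos"])[:2]-PIV)@[.2521,.9677])
```

```text
t 6.2 pos [ 0.6097 -0.1274  0.2868] F [1.54 5.76 0.17] T [ 1.05 -0.14 -0.06] g 0.0275
[ 5.96  0.06 -0.12] 0.1438738469916063
```

Call:
{"method": "jog_arm", "body": {"commands": [-0.02, 0, 0, 0, 0, 0, 1, -0.02, 0, 0, 0, 0, 0, 1, -0.02, 0, 0, 0, 0, 0, 1, -0.02, 0, 0, 0, 0, 0, 1, -0.02, 0, 0, 0, 0, 0, 1, -0.02, 0, 0, 0, 0, 0, 1, -0.02, 0, 0, 0, 0, 0, 1, -0.02, 0, 0, 0, 0, 0, 1, -0.02, 0, 0, 0, 0, 0, 1, -0.02, 0, 0, 0, 0, 0, 1]}}

```text
time: 7.2
tool_pos: [0.6076, -0.1356, 0.2868]
tool_rot: [[0.249, 0.969, 0.006], [0.969, -0.249, 0.007], [0.008, 0.004, -1.0]]
force: [0.2, 2.7, -0.4]
grip_width: 0.0276
```

Run:
```python
from h import *
s=st(); print((np.array(s["tool_rot"]).T@s["force"]).round(2),(np.array(s["tool_pos"])[:2]-PIV)@[.2521,.9677])
p=r.snapshot("wrist"); cv2.imwrite("pics/w3.png",cv2.resize(p["color"][100:360,190:390],None,fx=4,fy=2.3,interpolation=cv2.INTER_CUBIC)); np.save("/tmp/w3.npy",[s,p],allow_pickle=True)
p=r.snapshot("top"); np.save("/tmp/t3.npy",p,allow_pickle=True); cv2.imwrite("pics/t3.png",p["color"])
s=st(); print((np.array(s["tool_rot"]).T@s["force"]).round(2),(np.array(s["tool_pos"])[:2]-PIV)@[.2521,.9677])
```

```text
t 7.2 pos [ 0.6076 -0.1356  0.2868] F [ 0.24  2.74 -0.39] T [ 0.37  0.02 -0.07] g 0.0276
[ 2.71 -0.45  0.42] 0.135346434142604
t 7.3 pos [ 0.6076 -0.1358  0.2868] F [0.44 0.86 0.63] T [ 0.06  0.1  -0.08] g 0.0274
[ 0.95  0.21 -0.62] 0.13518435952156874
```

View pics/w3.png

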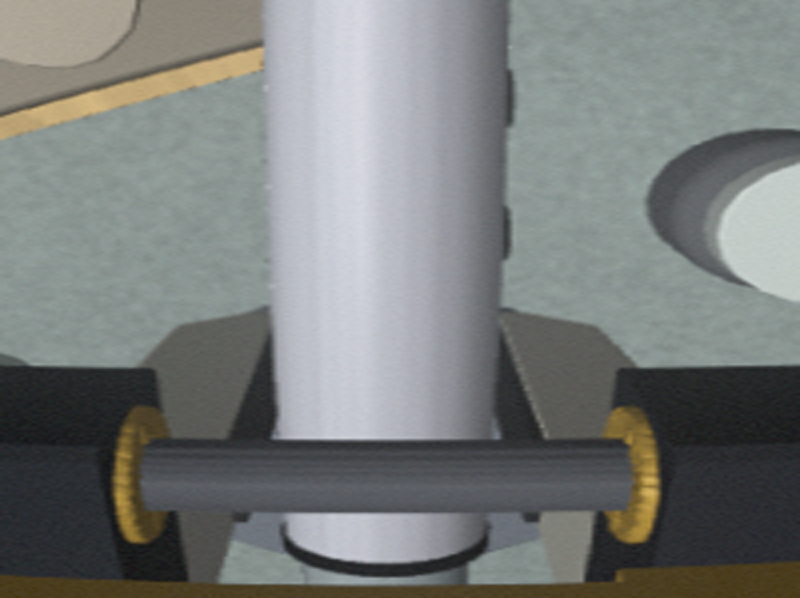

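Run:
```python
from h import *
s,p=np.load("/tmp/w3.npy",allow_pickle=True)
T=np.array(s["tool_rot"]); P=np.array(s["tool_pos"])
for nm,px in [("h1",(316.7,200.9)),("h2",(317,142))]:
    q=wz(s,p,px,.22); print(nm,(T.T@(q-P)).round(4),"along",(q[:2]-PIV)@[.2521,.9677])
```

```text
h1 [0.0326 0.0137 0.0671] along 0.16856439969030274
h2 [0.0607 0.0133 0.0674] along 0.19663027519906362
```

Call:
{"method": "jog_arm", "body": {"commands": [-0.02, 0, 0, 0, 0, 0, 1, -0.03, 0, 0, 0, 0, 0, 1, -0.03, 0, 0, 0, 0, 0, 1, -0.03, 0, 0, 0, 0, 0, 1, -0.03, 0, 0, 0, 0, 0, 1, -0.03, 0, 0, 0, 0, 0, 1, -0.03, 0, 0, 0, 0, 0, 1, -0.03, 0, 0, 0, 0, 0, 1, -0.02, 0, 0, 0, 0, 0, 1, -0.015, 0, 0, 0, 0, 0, 1], "squeeze": 12}}

```text
time: 8.3
tool_pos: [0.6048, -0.1467, 0.2868]
tool_rot: [[0.249, 0.969, 0.006], [0.968, -0.249, 0.007], [0.009, 0.004, -1.0]]
force: [1.2, 1.8, 0.9]
grip_width: 0.0276
```

```bash
cat >> h.py <<'E'
def ax():
    s=st(); print((np.array(s["tool_rot"]).T@s["force"]).round(2),"slid",(.14875-(np.array(s["tool_pos"])[:2]-PIV)@[.2521,.9677]).round(4)); return s
E
python3 -c "
from h import *
ax()"
```

```text
t 8.3 pos [ 0.6048 -0.1467  0.2868] F [1.15 1.8  0.86] T [ 0.23  0.04 -0.07] g 0.0276
[ 2.03  0.67 -0.84] slid 0.0248
```

Call:
{"method": "jog_arm", "body": {"commands": [-0.015, 0, 0, 0, 0, 0, 1, -0.015, 0, 0, 0, 0, 0, 1, -0.015, 0, 0, 0, 0, 0, 1, -0.015, 0, 0, 0, 0, 0, 1, -0.015, 0, 0, 0, 0, 0, 1, -0.015, 0, 0, 0, 0, 0, 1, -0.015, 0, 0, 0, 0, 0, 1, -0.015, 0, 0, 0, 0, 0, 1, -0.015, 0, 0, 0, 0, 0, 1, -0.015, 0, 0, 0, 0, 0, 1]}}

```text
time: 9.3
tool_pos: [0.6029, -0.1539, 0.2868]
tool_rot: [[0.25, 0.968, 0.006], [0.968, -0.25, 0.005], [0.007, 0.004, -1.0]]
force: [0.1, 1.0, 0.7]
grip_width: 0.0277
```

```bash
python3 -c "
from h import *
ax()"
```

```text
t 9.3 pos [ 0.6029 -0.1539  0.2868] F [0.11 1.01 0.74] T [ 0.18  0.06 -0.1 ] g 0.0277
[ 1.01 -0.14 -0.74] slid 0.0323
```

Run:
```python
from h import *
s=ax(); p=r.snapshot("wrist"); cv2.imwrite("pics/w4.png",cv2.resize(p["color"][100:360,190:390],None,fx=4,fy=2.3,interpolation=cv2.INTER_CUBIC)); np.save("/tmp/w4.npy",[s,p],allow_pickle=True)
ax()
```

```text
t 9.3 pos [ 0.6029 -0.1539  0.2868] F [0.11 1.01 0.74] T [ 0.18  0.06 -0.1 ] g 0.0277
[ 1.01 -0.14 -0.74] slid 0.0323
t 9.35 pos [ 0.6029 -0.154   0.2868] F [0.3  1.09 0.97] T [ 0.09  0.13 -0.03] g 0.0275
[ 1.13  0.02 -0.96] slid 0.0324
```

View pics/w4.png

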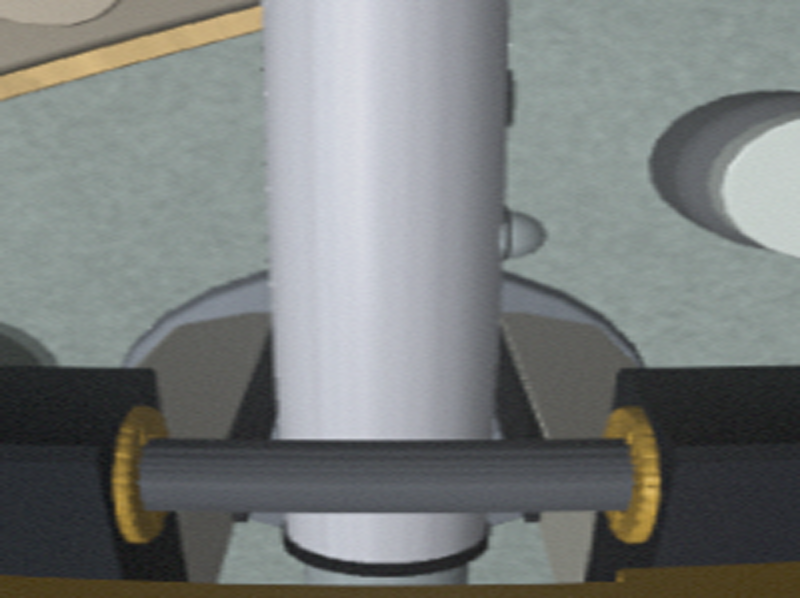

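Call:
{"method": "jog_arm", "body": {"commands": [0.01, 0, 0, 0, 0, 0, 1, 0.01, 0, 0, 0, 0, 0, 1, 0.01, 0, 0, 0, 0, 0, 1, 0.01, 0, 0, 0, 0, 0, 1, 0.01, 0, 0, 0, 0, 0, 1, 0.01, 0, 0, 0, 0, 0, 1, 0.01, 0, 0, 0, 0, 0, 1, 0.01, 0, 0, 0, 0, 0, 1, 0.01, 0, 0, 0, 0, 0, 1, 0.01, 0, 0, 0, 0, 0, 1], "squeeze": 17}}

```text
time: 10.35
tool_pos: [0.6032, -0.1526, 0.2868]
tool_rot: [[0.252, 0.968, 0.004], [0.968, -0.252, -0.001], [0.0, 0.004, -1.0]]
force: [-1.7, -6.2, 1.3]
grip_width: 0.0276
```

```bash
python3 -c "
from h import *
ax()"
```

```text
t 10.35 pos [ 0.6032 -0.1526  0.2868] F [-1.74 -6.22  1.34] T [-1.03  0.42  0.05] g 0.0276
[-6.46 -0.11 -1.34] slid 0.031
```

Call:
{"method": "jog_arm", "body": {"commands": [0.01, 0, 0, 0, 0, 0, 1, 0.01, 0, 0, 0, 0, 0, 1, 0.012, 0, 0, 0, 0, 0, 1, 0.012, 0, 0, 0, 0, 0, 1, 0.012, 0, 0, 0, 0, 0, 1, 0.014, 0, 0, 0, 0, 0, 1, 0.014, 0, 0, 0, 0, 0, 1, 0.014, 0, 0, 0, 0, 0, 1, 0.014, 0, 0, 0, 0, 0, 1, 0.014, 0, 0, 0, 0, 0, 1]}}

```text
time: 11.35
tool_pos: [0.6035, -0.1518, 0.2867]
tool_rot: [[0.255, 0.967, 0.002], [0.967, -0.255, -0.01], [-0.009, 0.004, -1.0]]
force: [-2.4, -6.2, 0.7]
grip_width: 0.0275
```

```bash
python3 -c "
from h import *
ax()"
```

```text
t 11.35 pos [ 0.6035 -0.1518  0.2867] F [-2.35 -6.24  0.72] T [-1.2   0.46  0.13] g 0.0275
[-6.64 -0.68 -0.67] slid 0.0301
```

Call:
{"method": "jog_arm", "body": {"commands": [0.014, 0, 0, 0, 0.02, 0, 1, 0.014, 0, 0, 0, 0.02, 0, 1, 0.014, 0, 0, 0, 0.03, 0, 1, 0.014, 0, 0, 0, 0.03, 0, 1, 0.014, 0, 0, 0, 0.03, 0, 1, 0.014, 0, 0, 0, 0.03, 0, 1, 0.014, 0, 0, 0, 0.03, 0, 1, 0.014, 0, 0, 0, 0.03, 0, 1, 0.014, 0, 0, 0, 0.03, 0, 1, 0.014, 0, 0, 0, 0.03, 0, 1]}}

```text
time: 12.35
tool_pos: [0.6032, -0.1527, 0.2868]
tool_rot: [[0.259, 0.966, 0.005], [0.966, -0.259, 0.005], [0.006, 0.004, -1.0]]
force: [-2.0, -8.6, 1.7]
grip_width: 0.0275
```

```bash
python3 -c "
from h import *
ax()"
```

```text
t 12.35 pos [ 0.6032 -0.1527  0.2868] F [-1.99 -8.63  1.65] T [-1.58  0.63  0.22] g 0.0275
[-8.84  0.31 -1.71] slid 0.0311
```

Call:
{"method": "jog_arm", "body": {"commands": [0.016, 0, 0, 0, 0.02, 0, 1, 0.017, 0, 0, 0, 0.02, 0, 1, 0.018, 0, 0, 0, 0.02, 0, 1, 0.018, 0, 0, 0, 0.02, 0, 1, 0.018, 0, 0, 0, 0.02, 0, 1, 0.018, 0, 0, 0, 0.02, 0, 1, 0.018, 0, 0, 0, 0.02, 0, 1, 0.018, 0, 0, 0, 0.02, 0, 1, 0.018, 0, 0, 0, 0.02, 0, 1, 0.018, 0, 0, 0, 0.02, 0, 1]}}

```text
time: 13.35
tool_pos: [0.6032, -0.153, 0.2868]
tool_rot: [[0.262, 0.965, 0.007], [0.965, -0.262, 0.01], [0.011, 0.004, -1.0]]
force: [-2.5, -8.9, 0.4]
grip_width: 0.0275
```

```bash
python3 -c "
from h import *
ax()"
```

```text
t 13.35 pos [ 0.6032 -0.153   0.2868] F [-2.46 -8.92  0.39] T [-1.66  0.57  0.29] g 0.0275
[-9.25 -0.03 -0.49] slid 0.0313
```

Call:
{"method": "jog_arm", "body": {"commands": [0.02, 0, 0, 0, 0.02, 0, 1, 0.022, 0, 0, 0, 0.02, 0, 1, 0.024, 0, 0, 0, 0.02, 0, 1, 0.024, 0, 0, 0, 0.02, 0, 1, 0.024, 0, 0, 0, 0.02, 0, 1, 0.024, 0, 0, 0, 0.02, 0, 1, 0.024, 0, 0, 0, 0.02, 0, 1, 0.024, 0, 0, 0, 0.02, 0, 1, 0.024, 0, 0, 0, 0.02, 0, 1, 0.024, 0, 0, 0, 0.02, 0, 1]}}

```text
time: 14.35
tool_pos: [0.6032, -0.1528, 0.2868]
tool_rot: [[0.268, 0.963, 0.006], [0.963, -0.268, 0.011], [0.012, 0.003, -1.0]]
force: [-3.2, -11.7, 0.8]
grip_width: 0.0276
```

```bash
python3 -c "
from h import *
ax()"
```

```text
t 14.35 pos [ 0.6032 -0.1528  0.2868] F [ -3.17 -11.73   0.76] T [-1.98  0.66  0.28] g 0.0276
[-12.14   0.09  -0.9 ] slid 0.0311
```

Call:
{"method": "jog_arm", "body": {"commands": [0, 0, 0, 0, 0, 0, 1, 0, 0, 0, 0, 0, 0, 1, 0, 0, 0, 0, 0, 0, 1, 0, 0, 0, 0, 0, 0, 0.2, 0, 0, 0, 0, 0, 0, 0.2, 0, 0, 0, 0, -0.1, 0, 0.2, 0, 0, 0, 0, 0, 0, 0.2, 0, 0, 0, 0, 0, 0, 0.2, 0, 0, 0, 0, 0, 0, 0.2, 0, 0, 0, 0, 0, 0, 0.2], "squeeze": 8}}

```text
time: 15.35
tool_pos: [0.6035, -0.1517, 0.2865]
tool_rot: [[0.267, 0.964, 0.004], [0.964, -0.267, 0.002], [0.003, 0.003, -1.0]]
force: [0.1, 0.0, -0.1]
grip_width: 0.0369
```

Run:
```python
from h import *
s=ax(); print(np.round(s["tool_rot"],3)); p=r.snapshot("wrist"); cv2.imwrite("pics/w5.png",cv2.resize(p["color"][100:360,190:390],None,fx=4,fy=2.3,interpolation=cv2.INTER_CUBIC)); np.save("/tmp/w5.npy",[s,p],allow_pickle=True)
```

```text
t 15.35 pos [ 0.6035 -0.1517  0.2865] F [ 0.07  0.03 -0.09] T [-0.08  0.09  0.02] g 0.0369
[0.05 0.06 0.09] slid 0.03
[[ 0.267  0.964  0.004]
 [ 0.964 -0.267  0.002]
 [ 0.003  0.003 -1.   ]]
```

View pics/w5.png

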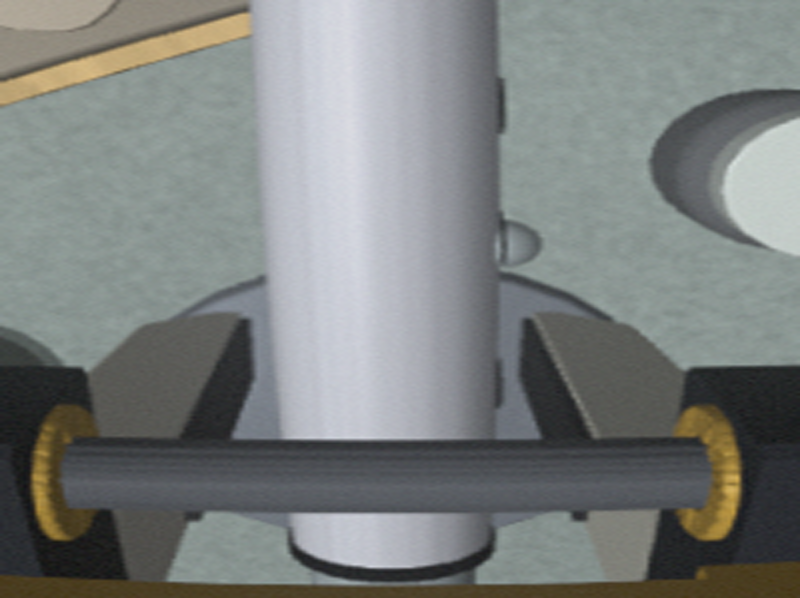

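Call:
{"method": "jog_arm", "body": {"commands": [0, 0, 0, 0, 0, 0, 1, 0, 0, 0, 0, 0, 0, 1, 0, 0, 0, 0, 0, 0, 1, -0.001, -0.05, 0, 0, 0, -0.16, 1, -0.001, -0.06, 0, 0, 0, -0.19, 1, -0.001, -0.06, 0, 0, 0, -0.19, 1, -0.001, -0.06, 0, 0, 0, -0.19, 1, -0.001, -0.06, 0, 0, 0, -0.19, 1, -0.001, -0.06, 0, 0, 0, -0.19, 1, -0.001, -0.06, 0, 0, 0, -0.19, 1], "squeeze": 7}}

```text
time: 16.4
tool_pos: [0.5867, -0.1487, 0.2865]
tool_rot: [[0.122, 0.993, 0.006], [0.993, -0.122, 0.001], [0.002, 0.006, -1.0]]
force: [3.8, -1.1, -1.3]
grip_width: 0.0276
```

```bash
cat >> h.py <<'E'
def sw():
    s=ax(); T=np.array(s["tool_rot"]); v=np.array(s["tool_pos"])[:2]-PIV; a=np.degrees(np.arctan2(v[1],v[0])); y=np.degrees(np.arctan2(T[1,0],T[0,0])); print("R",np.linalg.norm(v).round(4),"ang",a.round(2),"yaw",y.round(2),"z",T[:,2].round(3)); return s
E
python3 -c "
from h import *
sw()"
```

```text
t 16.4 pos [ 0.5867 -0.1487  0.2865] F [ 3.84 -1.12 -1.27] T [-0.32 -0.53 -0.  ] g 0.0276
[-0.65  3.94  1.29] slid 0.0313
R 0.1188 ang 84.0 yaw 82.99 z [ 0.006  0.001 -1.   ]
```

Call:
{"method": "jog_arm", "body": {"commands": [-0.001, -0.06, 0, 0, 0, -0.2, 1, -0.001, -0.06, 0, 0, 0, -0.2, 1, -0.001, -0.06, 0, 0, 0, -0.2, 1, -0.001, -0.06, 0, 0, 0, -0.2, 1, -0.001, -0.06, 0, 0, 0, -0.2, 1, -0.001, -0.06, 0, 0, 0, -0.2, 1, -0.001, -0.06, 0, 0, 0, -0.2, 1, -0.001, -0.06, 0, 0, 0, -0.2, 1, -0.001, -0.05, 0, 0, 0, -0.16, 1, -0.001, -0.03, 0, 0, 0, -0.1, 1]}}

```text
time: 17.4
tool_pos: [0.5621, -0.1485, 0.2865]
tool_rot: [[-0.09, 0.996, 0.006], [0.996, 0.09, 0.001], [0.0, 0.006, -1.0]]
force: [3.3, -0.5, -1.8]
grip_width: 0.0278
```

Run:
```python
from h import *
s=sw()
for n in ["wrist","top","side"]:
    p=r.snapshot(n); np.save(f"/tmp/{n}6.npy",[s,p],allow_pickle=True); cv2.imwrite(f"pics/{n}6.png",p["color"])
```

```text
t 17.4 pos [ 0.5621 -0.1485  0.2865] F [ 3.3  -0.49 -1.78] T [-0.22 -0.44 -0.11] g 0.0278
[-0.78  3.23  1.8 ] slid 0.0374
R 0.1189 ang 95.91 yaw 95.19 z [ 0.006  0.001 -1.   ]
```

View pics/wrist6.png

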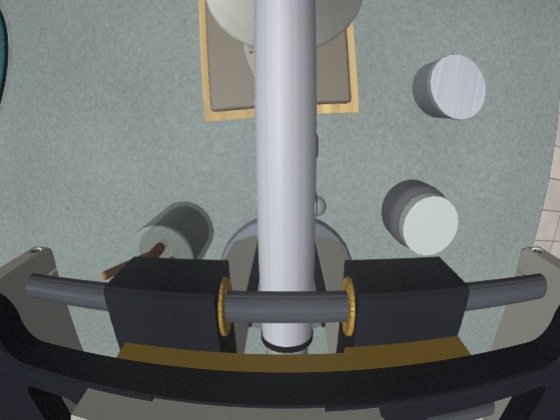

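View pics/top6.png

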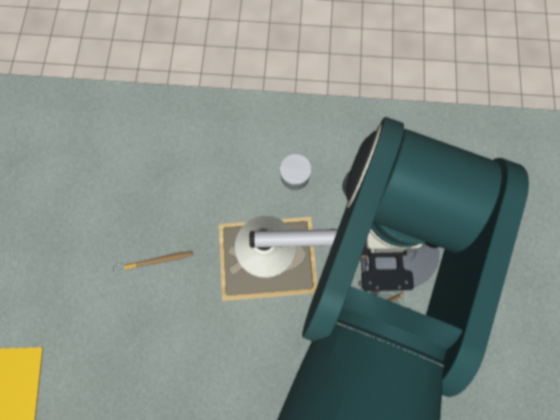

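```bash
cat >> h.py <<'E'
from scipy.optimize import least_squares
def lampc(p,c0):
    P=cloud(p); x,y,z=P[...,0],P[...,1],P[...,2]
    m=(z>.137)&(z<.195)&(np.hypot(x-c0[0],y-c0[1])<.085); Q=P[m]
    # cone fit: radius = a - b*(z-.134)
    f=lambda q: np.hypot(Q[:,0]-q[0],Q[:,1]-q[1])-(q[2]-q[3]*(Q[:,2]-.134))
    o=least_squares(f,[c0[0],c0[1],.06,.7],loss="soft_l1",f_scale=.002); return o.x, m.sum(), np.sqrt(np.mean(f(o.x)**2))
E
python3 - <<'E'
from h import *
for n,bias in [("top",None),("side",None)]:
    p=np.load(f"/tmp/{n}.npy",allow_pickle=True).item(); a,_,_=lampc(p,(.655,.05)); print(n,"start",a.round(4),_)
    p=np.load(f"/tmp/{n}6.npy",allow_pickle=True)[1]; b,k,e=lampc(p,(.54,.03)); print(n,"now",b.round(4),k,e)
    for c in [a,b]:
        piv={"top":np.array([.5733,-.2684]),"side":np.array([.5753,-.2652])}[n]; pl={"top":np.array([.5351,.0289]),"side":np.array([.5361,.0324])}[n]
        v=c[:2]-piv; w=pl-piv; print(np.hypot(*v).round(4),np.degrees(np.arctan2(v[1],v[0])).round(2),"plq",np.hypot(*w).round(4),np.degrees(np.arctan2(w[1],w[0])).round(2), "lamp-plq",(c[:2]-pl).round(4))
E
```

```text
top start [0.6565 0.0507 0.0619 0.6962] 0.00111324751588987
top now [0.5442 0.0284 0.0619 0.6955] 2065 0.0010184607413570204
0.3297 75.38 plq 0.2997 97.32 lamp-plq [0.1214 0.0218]
0.2982 95.59 plq 0.2997 97.32 lamp-plq [ 0.0091 -0.0005]
side start [0.6572 0.0535 0.0604 0.6834] 0.0020205521593865895
side now [0.5448 0.0314 0.0604 0.6801] 1474 0.0021696582895806755
0.3291 75.59 plq 0.3002 97.5 lamp-plq [0.1211 0.0211]
0.2982 95.87 plq 0.3002 97.5 lamp-plq [ 0.0087 -0.001 ]
```

Call:
{"method": "jog_arm", "body": {"commands": [0, -0.03, 0, 0, 0, -0.09, 1, 0, -0.03, 0, 0, 0, -0.09, 1, 0, -0.02, 0, 0, 0, -0.06, 1, 0, -0.01, 0, 0, 0, -0.04, 1, 0, 0, 0, 0, 0, 0, 1, 0, 0, 0, 0, 0, 0, 1, 0, 0, 0, 0, 0, 0, 1, 0, 0, 0, 0, 0, 0, 1, 0, 0, 0, 0, 0, 0, 1, 0, 0, 0, 0, 0, 0, 1]}}

```text
time: 18.55
tool_pos: [0.5585, -0.149, 0.2865]
tool_rot: [[-0.12, 0.993, 0.006], [0.993, 0.12, 0.001], [0.0, 0.006, -1.0]]
force: [2.3, -1.0, -0.3]
grip_width: 0.028
```

Run:
```python
from h import *
s=sw()
for n,pl in [("top",[.5351,.0289]),("side",[.5361,.0324])]:
    p=r.snapshot(n); b,k,e=lampc(p,(.54,.03)); print(n,b.round(4),(b[:2]-pl).round(4),e)
```

```text
t 18.55 pos [ 0.5585 -0.149   0.2865] F [ 2.31 -1.   -0.28] T [-0.28 -0.38 -0.14] g 0.028
[-1.27  2.17  0.3 ] slid 0.0387
R 0.1189 ang 97.62 yaw 96.9 z [ 0.006  0.001 -1.   ]
top [0.5357 0.0274 0.0619 0.6968] [ 0.0006 -0.0015] 0.0009874296313702711
side [0.5364 0.0305 0.0603 0.6777] [ 0.0003 -0.0019] 0.0022075117187302057
```

Call:
{"method": "jog_arm", "body": {"commands": [0, 0, 0, 0, 0, 0, 0.3, 0, 0, 0, 0, 0, 0, 0.1, 0, 0, 0, 0, 0, 0, -0.2, 0, 0, 0, 0, 0, 0, -0.4, 0, 0, 0, 0, 0, 0, -0.4, 0, 0, -0.2, 0, 0, 0, -0.4, 0, 0, -0.6, 0, 0, 0, -0.4, 0, 0, -0.9, 0, 0, 0, -0.4, 0, 0, -0.9, 0, 0, 0, -0.4, 0, 0, -0.5, 0, 0, 0, -0.4]}}

```text
time: 19.65
tool_pos: [0.5567, -0.1485, 0.4134]
tool_rot: [[-0.121, 0.993, -0.001], [0.993, 0.121, 0.003], [0.003, -0.0, -1.0]]
force: [1.1, 0.3, -1.0]
grip_width: 0.0654
```

Run:
```python
from h import *
s=sw()
for n,pl in [("top",[.5351,.0289]),("side",[.5361,.0324])]:
    p=r.snapshot(n); b,k,e=lampc(p,(.54,.03)); print(n,b.round(4),(b[:2]-pl).round(4),e); cv2.imwrite(f"pics/{n}8.png",p["color"])
s=st(); p=r.snapshot("wrist"); cv2.imwrite("pics/w8.png",p["color"])
```

```text
t 19.65 pos [ 0.5567 -0.1485  0.4134] F [ 1.1   0.27 -1.03] T [-0.05  0.08 -0.05] g 0.0654
[0.13 1.12 1.03] slid 0.0387
R 0.1196 ang 98.45 yaw 96.93 z [-0.001  0.003 -1.   ]
top [0.5358 0.0275 0.0618 0.6957] [ 0.0007 -0.0014] 0.0010266804902378246
side [0.5364 0.0305 0.0601 0.6758] [ 0.0003 -0.0019] 0.0022314581763979275
t 19.75 pos [ 0.557  -0.1486  0.4139] F [ 0.5  -0.   -0.36] T [-0.05  0.08  0.02] g 0.065
```

View pics/w8.png

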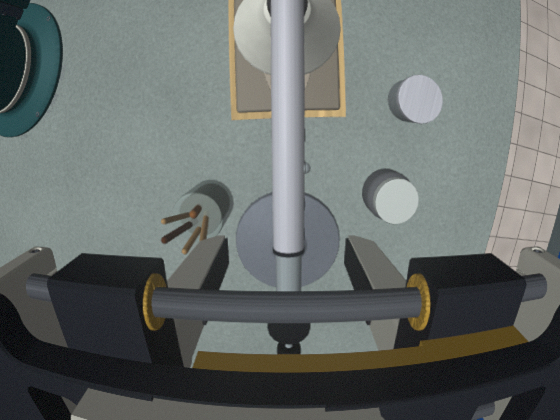

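View pics/side8.png

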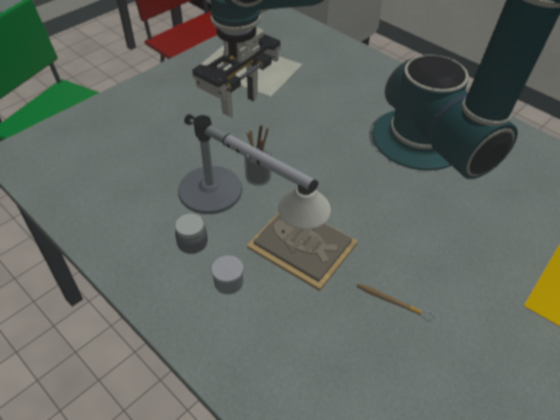

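```bash
python3 -c "
from h import *
print(r.hand_in())"
```

```text
the job is handed in; nothing more can be done
None
```

The lamp now hangs over the middle of the plaque, with its arm locked in the next hole. The job is handed in at about 20 s of the 48 s allowed.

- **Slide:** I pinched the button flush with 17 N and slid the tube in with about 2 to 6 N. At about 31 mm the button came fully out, as the wrist picture shows.
- **Tug:** I pulled outwards for about 5 s, longer than the short tug asked for. The end-of-second readings rose from 6.5 N through 9 N to 12.1 N, the last just over the 9 to 12 N asked but well under the 18 N shear limit. The tube did not give beyond its play. Force was read only at the end of each second, so peaks in between were not seen.
- **Swing:** I turned the arm about 22° with a 7 N grip, then let go and raised the gripper clear.
- **Last checks:** After release, the top and side cameras both put the lamp within about 2 mm of the plaque's middle. The button still shows fully out. By eye, the plaque, jar, tub, tin and loop tool are where they were; I did not measure them again. The two cameras disagree by about 3 mm on absolute position, so I compared lamp and plaque within each camera.

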